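# Print one price label per donated tumbler

### The arm

A 6-joint arm with a two-finger parallel gripper is mounted at the origin on the work surface. World frame = base frame: x ahead of the robot, y to its left, z up, the work surface at z = 0. Lengths are in m, angles in rad, forces in N, time in s.
With the tool pointing down it reaches from about 0.3 to 0.75 m from the base axis. Payload 8.5 kg.
Tool frame: the origin (TCP) lies between the finger pads; the fingertips stand 17 mm ahead of it and the grasp point (between the pads) lies 2 mm behind it; z points along the fingers, y is the line along which they close (so a half turn about z gives the same grasp; the last joint's range is limited). The gripper opens to 88 mm and grips with 3 to 60 N. Pads are 18 mm wide; open, the fingers measure 123 mm over their backs; the gripper's body (75 mm by 187 mm) begins 45 mm behind the grasp point.
Start: joints at [0.966, 0.381, 1.297, -0, 1.464, -0.215], TCP at [0.209, 0.509, 0.256] pointing down, gripper open.
Joint ranges: [-3.11, 3.11], [-0.89, 2.33], [0.22, 2.48], [-1.42, 4.56], [0.17, 2.85], [-2.88, 2.88]. Speed limits (rad/s): [2.39, 2.39, 3.14, 3.14, 3.14, 3.14].

### API

Orientations are given as [roll, pitch, yaw] about the fixed x, y, z axes, in that order (R = Rz(yaw) Ry(pitch) Rx(roll)).
In Python, from workcell import status, get_image, get_calibration, ctrl, spot_in gives the robot as it stands.
- The arm moves only by the tool arm_command, never from a script. Its argument "moves" is one flat list of numbers, 5 for each row, row after row: the closure in counts, from 0 (fully open) to 255 (shut), then the shift along the world's x, y, z in m, then the turn about the world's z in degrees. In form: [hand, dx, dy, dz, yaw, hand, dx, dy, dz, yaw, ...]. A call has 1 to 20 rows; each row shifts and turns the commanded pose from where the row before left it; what a row does not reach is not made up. A row lasts 1/12 s, in which the tool goes at most 41.7 mm and 7.16 degrees, less where a joint would pass 70% of its speed; a pose out of reach is approached as far as the arm can. A call is refused whole if a number of a shift passes 0.0417 or a number of a turn 7.16, either way. A call with a gripper value outside its range is refused whole. The fingers move at their own pace and stop on an object; "force" is the grip in N (left out, the last holds). Time passes only in rows, so rows that do not move let the fingers close. It gives the time, the measured TCP pose, the force, the opening and the grip force at its end, in the units of the state.
- status.read_state(): the state, without advancing time (a new reading comes with each control period).
- get_image(name): name is "scene" or "top" or "wrist"; returns the picture (384x512x3 uint8, red, green, blue); there is no depth.
- get_calibration(name): a dict with "fovy" (degrees; the focal length in pixels is half the picture's height over the tangent of half this angle, whatever the lens; pixels are square), "cx", "cy" (the principal point, pixels), "world_to_cam" (4x4, takes a point from world to camera coordinates). Camera axes: x right, y up, looking along -z (the intrinsics and any distortion apply to the point x, -y, -z); pixel columns grow to the right and rows downward; lengths in m; the calibration is good to about 2 mm. A picture is of the moment at which its call begins: read the wrist's pose just before it. get_calibration takes no time and is no camera call; for the wrist camera it gives the pose at the moment of the call.
- ctrl.hand_in(): hands the job in; it is judged then, once.
Trained networks look in the newest picture that a camera, given by its name, has taken for a name from the list of things; names that differ only in an ending like _2 or _b are one class to them, and where a whole thing is asked for, a point or a joint stands for the part that bears it (a point fixed in the world has none). Each returns a list of dicts, best first, with "score" (0 to 1); they miss things now and then, are a little off and sometimes report something else, mostly with a low value. They report only what shows in the picture. A call takes as long as a camera call. They do not tell look-alikes from the thing itself.
- spot_in(camera, target): "xy" ([column, row] in pixels, amid what is visible of it).
The state is a dict: "clock": time; "qpos": joint angles; "qvel": joint speeds; "effort": joint torques, N m; "tool_pos": TCP position; "eef_rot": TCP orientation; "contact_force": force on the tool from outside, world axes, zero at the start; "ft_torque": the same for the moment, N m; "gripper_width": opening from 0.0 (shut) to 1.0 (fully open); "grip_force": force on a finger pad.
Only numpy, scipy, OpenCV 4.12 (cv2) and the standard library are available. Lean on these libraries where they do the work, as an engineer would, in place of code of your own. Each camera call takes 0.05 s, during which the arm holds its last target. There are 200 camera calls.

### The job

Stand every amber tumbler on the counter upright in the black display tray, and get the label printer to print one label for each of them: turn its click dial clockwise from 0 by one click per tumbler and let go, then, with the dial left on that number, push the green print slide all the way to its end stop and leave it there. Leave the decanter, the bowl and the blue tin where they are.

Things in the scene. Friction and masses are not known exactly. Their poses are not given: they have to be found in the camera images.
- tumbler1_mid (a point): centre (half-way up, on the axis) of an amber glass tumbler: open-topped, 80 high, 58 across at the rim and 54 at the foot, wall 4, about 180 g; z points up along its axis; it stands upright on the counter at the start (present in every run)
- tumbler2_mid (a point): centre (half-way up, on the axis) of an amber glass tumbler: open-topped, 80 high, 58 across at the rim and 54 at the foot, wall 4, about 180 g; z points up along its axis; it stands upright on the counter at the start (present in every run)
- tumbler3_mid (a point): centre (half-way up, on the axis) of an amber glass tumbler: open-topped, 80 high, 58 across at the rim and 54 at the foot, wall 4, about 180 g; z points up along its axis; it stands upright on the counter at the start (absent in some runs, then None)
- tumbler4_mid (a point): centre (half-way up, on the axis) of an amber glass tumbler: open-topped, 80 high, 58 across at the rim and 54 at the foot, wall 4, about 180 g; z points up along its axis; it stands upright on the counter at the start (absent in some runs, then None)
- tumbler5_mid (a point): centre (half-way up, on the axis) of an amber glass tumbler: open-topped, 80 high, 58 across at the rim and 54 at the foot, wall 4, about 180 g; z points up along its axis; it stands upright on the counter at the start (absent in some runs, then None)
- tray: fixed open display tray, black floor with a pale wooden rim; origin under its centre on the counter, x and y along its sides, z up; inside 190 (x) by 260 (y), floor top 6 above the counter, rim 24 high above the counter and 8 thick; no compartments: room for 2 (x) by 3 (y) tumblers at 90 by 85 spacing
- printer: fixed grey label printer console, 140 (x) by 200 (y) by 50 high; origin under its centre on the counter, z up, x from its front edge (label slot) to its rear; dial on the top at its y = -50, slide track on the top at y = +50 running along its x
- dial (a joint): angle of the quantity dial in rad, 0 with its white pointer line on the red dot (number 0), growing clockwise seen from above; a click-stop every 0.5236 rad (30 degrees, 12 a turn) stands for one label, with black dots at 1 to 9; it starts at 0; stops at 0 and just past 9. About 0.05 N m carries it over a click, after which it falls into the next click by itself when let go; it can also be turned back
- dial_grip (a point): point on the dial's axis, 75 above the counter, in the middle of its grip bar: bar 44 long, 12 wide, from 61 to 87 above the counter, on a round skirt 52 across that starts at 51; the bar lies along this point's x axis, its white pointer line is on the -x end; the point turns with the dial
- slide (a joint): travel of the green print slide in m: 0 at the front end, 0.08 at the rear end stop (green mark); grows along the printer's +x; friction about 2 N, stays where it is left
- slide_grip (a point): centre of the slide's green grip, 73 above the counter; grip 24 long (along the printer's x), 14 wide (its y), from 59 to 87 above the counter; x axis along the travel; moves with the slide
- decanter: bystander: loose green glass decanter, 180 high, 96 across; origin at the centre of its underside
- bowl: bystander: loose white bowl, 45 high, 100 across; origin at the centre of its underside
- tin: bystander: loose blue tin, 70 by 90 by 50 high; origin at the centre of its underside
Things that resemble listed ones, but are neither listed nor needed, are in the scene too. What is shaped like the part that bears tumbler2_mid but turquoise is not meant.

How it is judged:
On the way, in this order (a step that is already met when the one before it is completed fails the run):
1. the dial stands on the number of tumblers present, with the print slide not yet pushed, less than half its travel (below, a height under 2 m only means that the tumbler is present in this run) ((((height (world z) of tumbler3_mid below 2 m or value of joint slide above 1 m) and (height (world z) of tumbler4_mid below 2 m or value of joint slide above 1 m) and (height (world z) of tumbler5_mid below 2 m or value of joint slide above 1 m) and value of joint dial between 2.487 and 2.749 rad) or ((height (world z) of tumbler3_mid below 2 m or value of joint slide above 1 m) and (height (world z) of tumbler4_mid below 2 m or value of joint slide above 1 m) and height (world z) of tumbler5_mid above 2 m and value of joint dial between 1.963 and 2.225 rad) or ((height (world z) of tumbler3_mid below 2 m or value of joint slide above 1 m) and height (world z) of tumbler4_mid above 2 m and (height (world z) of tumbler5_mid below 2 m or value of joint slide above 1 m) and value of joint dial between 1.963 and 2.225 rad) or ((height (world z) of tumbler3_mid below 2 m or value of joint slide above 1 m) and height (world z) of each of tumbler4_mid, tumbler5_mid above 2 m and value of joint dial between 1.44 and 1.702 rad) or (height (world z) of tumbler3_mid above 2 m and (height (world z) of tumbler4_mid below 2 m or value of joint slide above 1 m) and (height (world z) of tumbler5_mid below 2 m or value of joint slide above 1 m) and value of joint dial between 1.963 and 2.225 rad) or (height (world z) of each of tumbler3_mid, tumbler5_mid above 2 m and (height (world z) of tumbler4_mid below 2 m or value of joint slide above 1 m) and value of joint dial between 1.44 and 1.702 rad) or (height (world z) of each of tumbler3_mid, tumbler4_mid above 2 m and (height (world z) of tumbler5_mid below 2 m or value of joint slide above 1 m) and value of joint dial between 1.44 and 1.702 rad)) and value of joint slide below 0.04 m), for 0.3 s.
2. with the dial on that number, the print slide is pushed to its end stop ((((height (world z) of tumbler3_mid below 2 m or value of joint slide above 1 m) and (height (world z) of tumbler4_mid below 2 m or value of joint slide above 1 m) and (height (world z) of tumbler5_mid below 2 m or value of joint slide above 1 m) and value of joint dial between 2.487 and 2.749 rad) or ((height (world z) of tumbler3_mid below 2 m or value of joint slide above 1 m) and (height (world z) of tumbler4_mid below 2 m or value of joint slide above 1 m) and height (world z) of tumbler5_mid above 2 m and value of joint dial between 1.963 and 2.225 rad) or ((height (world z) of tumbler3_mid below 2 m or value of joint slide above 1 m) and height (world z) of tumbler4_mid above 2 m and (height (world z) of tumbler5_mid below 2 m or value of joint slide above 1 m) and value of joint dial between 1.963 and 2.225 rad) or ((height (world z) of tumbler3_mid below 2 m or value of joint slide above 1 m) and height (world z) of each of tumbler4_mid, tumbler5_mid above 2 m and value of joint dial between 1.44 and 1.702 rad) or (height (world z) of tumbler3_mid above 2 m and (height (world z) of tumbler4_mid below 2 m or value of joint slide above 1 m) and (height (world z) of tumbler5_mid below 2 m or value of joint slide above 1 m) and value of joint dial between 1.963 and 2.225 rad) or (height (world z) of each of tumbler3_mid, tumbler5_mid above 2 m and (height (world z) of tumbler4_mid below 2 m or value of joint slide above 1 m) and value of joint dial between 1.44 and 1.702 rad) or (height (world z) of each of tumbler3_mid, tumbler4_mid above 2 m and (height (world z) of tumbler5_mid below 2 m or value of joint slide above 1 m) and value of joint dial between 1.44 and 1.702 rad)) and value of joint slide above 0.074 m), for 0.2 s.
At the end, for the whole second after the job is handed in: every tumbler present stands upright (within 0.15 rad) on the floor of the tray inside its rim, the dial rests within a quarter click of the number of tumblers present, and the slide is within 6 mm of its end stop (all of step 2 and x of tumbler1_mid in the frame of tray between -0.08 and 0.08 m and y of tumbler1_mid in the frame of tray between -0.115 and 0.115 m and z of tumbler1_mid in the frame of tray between 0.038 and 0.054 m and angle between each of tumbler1_mid, tumbler2_mid, tumbler3_mid, tumbler4_mid, tumbler5_mid's own z axis and vertical below 0.15 rad and x of tumbler2_mid in the frame of tray between -0.08 and 0.08 m and y of tumbler2_mid in the frame of tray between -0.115 and 0.115 m and z of tumbler2_mid in the frame of tray between 0.038 and 0.054 m and x of tumbler3_mid in the frame of tray between -0.08 and 0.08 m and y of tumbler3_mid in the frame of tray between -0.115 and 0.115 m and z of tumbler3_mid in the frame of tray between 0.038 and 0.054 m and x of tumbler4_mid in the frame of tray between -0.08 and 0.08 m and y of tumbler4_mid in the frame of tray between -0.115 and 0.115 m and z of tumbler4_mid in the frame of tray between 0.038 and 0.054 m and x of tumbler5_mid in the frame of tray between -0.08 and 0.08 m and y of tumbler5_mid in the frame of tray between -0.115 and 0.115 m and z of tumbler5_mid in the frame of tray between 0.038 and 0.054 m); the robot touches nothing.
It fails at once if the decanter is moved by more than 4 cm (distance of decanter from where it was at the start of the episode above 0.04 m).
It fails at once if the bowl is moved by more than 4 cm (distance of bowl from where it was at the start of the episode above 0.04 m).
It fails at once if the tin is moved by more than 4 cm (distance of tin from where it was at the start of the episode above 0.04 m).
Of tumbler3, tumbler4, tumbler5 only 1 to 3 are there at a start; the rules pass over those that are not, and their reading is None.
At some moment in a run one of tumbler1, tumbler2, tumbler3 may be knocked a few centimetres aside while the robot is not near it.
It also fails if it takes over 210 s, if anything falls off the work surface, if the arm or the gripper's body presses on something with over 40 N, if the wrist force passes 120 N, or if a joint passes its speed limit or range.

## Working session

There is one attempt and no reset: what is moved stays moved. The work goes in short steps, Python scripts to look and compute and a tool call to move; the robot and the scene stay as the last step left them, time stands still between calls to the robot, and variables do not carry over. Pictures are saved under pics/ and viewed, at most 14 in all, crops included, and the job is handed in when it is done.

Besides the shell and the picture viewer there is one more tool, called after "Emit:" as name(argument=value, ...) on one line, values as JSON. arm_command: Moves the arm, as the interface text tells. Its arguments: {"type":"object","properties":{"moves":{"type":"array"},"force":{"type":"number"}},"required":["moves"]}

```bash
ls; mkdir -p pics; cat > h.py <<'E'
import numpy as np, cv2
from workcell import status,get_image,get_calibration,ctrl,spot_in
def save(name,fn,crop=None,scale=1):
    im=get_image(name)
    if crop: im=im[crop[1]:crop[3],crop[0]:crop[2]]
    im=cv2.resize(im,None,fx=scale,fy=scale,interpolation=cv2.INTER_CUBIC)
    cv2.imwrite('pics/'+fn,im[:,:,::-1])
def ray(name,uv,cal=None):
    c=cal or get_calibration(name); f=192/np.tan(np.radians(c['fovy'])/2)
    d=np.array([(uv[0]-c['cx'])/f,-(uv[1]-c['cy'])/f,-1]); W=np.array(c['world_to_cam']); R=W[:3,:3]
    return -R.T@W[:3,3], R.T@d
def at(name,uv,z,cal=None):
    o,d=ray(name,uv,cal); return o+d*(z-o[2])/d[2]
def px(name,p,cal=None):
    c=cal or get_calibration(name); f=192/np.tan(np.radians(c['fovy'])/2)
    W=np.array(c['world_to_cam']); q=W[:3,:3]@p+W[:3,3]
    return np.array([c['cx']+f*q[0]/-q[2], c['cy']-f*q[1]/-q[2]])
E
python3 - <<'E'
from h import *
np.set_printoptions(precision=3,suppress=True)
for n in ['scene','top']:
    c=get_calibration(n);print({k:(np.round(v,3).tolist()) if k!='x' else 0 for k,v in c.items() if not isinstance(v,(str,dict))})
    print(ray(n,(256,192)))
    save(n,n+'0.png',scale=1.55)
    for t in ['tumbler1_mid','tray','printer','dial_grip','slide_grip','decanter','bowl','tin']:
        print(n,t,[(np.round(d['xy']).tolist(),round(d['score'],2)) for d in spot_in(n,t)])
E
```

```text
pics
{'fovy': 44.788, 'cx': 251.167, 'cy': 196.235, 'world_to_cam': [[0.87, 0.493, -0.005, -0.467], [-0.42, 0.747, 0.516, 0.182], [0.258, -0.446, 0.857, -1.529], [0.0, 0.0, 0.0, 1.0]]}
(array([ 0.878, -0.588,  1.214]), array([-0.253,  0.458, -0.852]))
scene tumbler1_mid [([290.0, 111.0], 0.95), ([276.0, 139.0], 0.44)]
scene tray [([185.0, 272.0], 0.58)]
scene printer [([294.0, 203.0], 0.97)]
scene dial_grip [([291.0, 212.0], 0.66)]
scene slide_grip [([300.0, 299.0], 0.47)]
scene decanter [([361.0, 133.0], 0.71)]
scene bowl [([303.0, 300.0], 0.85)]
scene tin [([235.0, 358.0], 0.78)]
{'fovy': 44.044, 'cx': 260.492, 'cy': 200.709, 'world_to_cam': [[-0.028, -0.999, -0.016, 0.029], [0.997, -0.029, 0.065, -0.561], [-0.065, -0.014, 0.998, -1.239], [0.0, 0.0, 0.0, 1.0]]}
(array([ 0.479, -0.006,  1.273]), array([ 0.084,  0.023, -0.996]))
top tumbler1_mid [([120.0, 236.0], 0.97)]
top tray [([358.0, 232.0], 0.91)]
top printer [([232.0, 166.0], 0.66)]
top dial_grip [([250.0, 164.0], 0.52)]
top slide_grip [([218.0, 187.0], 0.42)]
top decanter [([110.0, 145.0], 0.68)]
top bowl [([331.0, 111.0], 0.89)]
top tin [([410.0, 141.0], 0.84)]
```

View pics/top0.png

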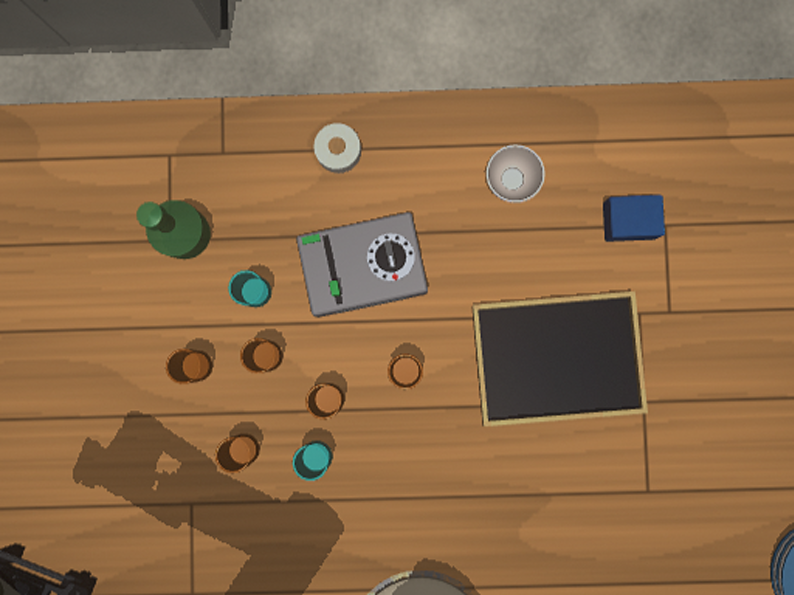

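View pics/scene0.png

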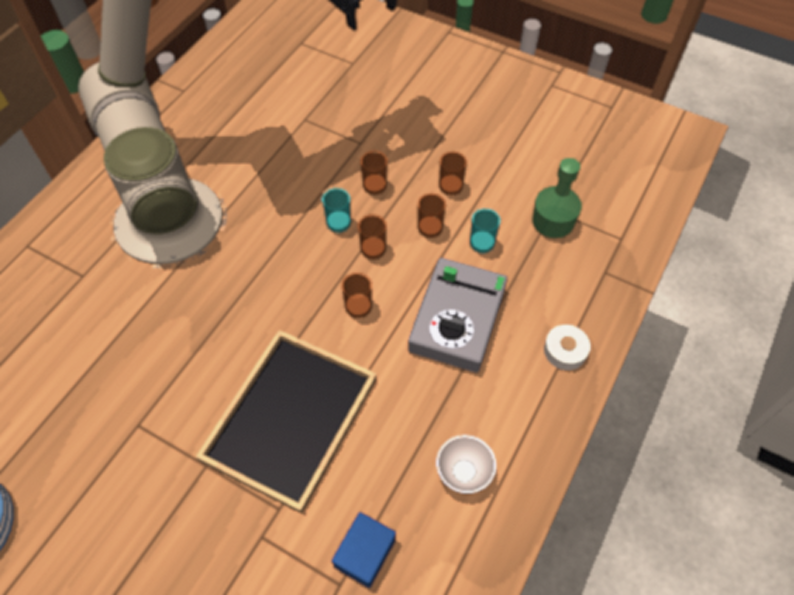

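Top view (800-wide): five amber tumblers at (189,366), (262,355), (325,399), (405,371) and (238,452). Two turquoise look-alikes stand at (250,289) and (313,460) and are not meant. The tray is at (558,358) and the printer at (362,264). I'll confirm in one enlarged crop and fit the poses.

```bash
cat >> h.py <<'E'
def mask_amber(im):
    h=cv2.cvtColor(im,cv2.COLOR_RGB2HSV).astype(int)
    return h
def hull(name,x,y,cal):
    a=np.linspace(0,2*np.pi,40,endpoint=False)
    P=[px(name,np.array([x+r*np.cos(t),y+r*np.sin(t),z]),cal) for r,z in((.029,.08),(.027,0)) for t in a]
    return cv2.convexHull(np.float32(P))[:,0]
E
python3 - <<'E'
from h import *
c=get_calibration('top'); print(c.keys(),{k:v for k,v in c.items() if k not in('world_to_cam',)})
im=get_image('top'); np.save('top.npy',im)
h=cv2.cvtColor(im,cv2.COLOR_RGB2HSV)
for u,v in [(189,366),(262,355),(325,399),(405,371),(238,452)]:
    u,v=int(u/1.55),int(v/1.55); print(u,v,h[v,u-14:u+15:3].tolist(), at('top',(u,v),.04)[:2].round(3))
cr=cv2.resize(im[170:320,95:290],None,fx=4,fy=4,interpolation=cv2.INTER_CUBIC)
cv2.imwrite('pics/crop1.png',cr[:,:,::-1])
E
```

```text
dict_keys(['fovy', 'cx', 'cy', 'world_to_cam']) {'fovy': 44.04375061528065, 'cx': 260.49246834428243, 'cy': 200.70868977521027}
121 236 [[13, 183, 152], [13, 164, 70], [14, 166, 69], [14, 165, 68], [13, 184, 141], [13, 184, 141], [14, 186, 140], [14, 192, 141], [13, 185, 123], [14, 189, 108]] [0.479 0.378]
169 229 [[13, 203, 133], [13, 159, 69], [13, 165, 68], [13, 170, 156], [14, 175, 150], [13, 176, 149], [13, 175, 149], [14, 187, 147], [13, 180, 133], [13, 142, 81]] [0.493 0.252]
209 257 [[15, 143, 162], [14, 161, 169], [13, 163, 69], [14, 154, 175], [14, 155, 169], [13, 159, 168], [14, 159, 167], [14, 161, 165], [14, 163, 172], [15, 141, 94]] [0.418 0.149]
261 239 [[15, 142, 176], [14, 180, 146], [13, 174, 119], [13, 155, 170], [14, 159, 170], [13, 158, 170], [14, 155, 169], [13, 158, 170], [13, 182, 87], [15, 141, 177]] [0.461 0.014]
153 291 [[17, 206, 141], [14, 166, 66], [13, 170, 66], [13, 173, 152], [14, 164, 157], [14, 168, 155], [14, 171, 154], [13, 174, 157], [14, 174, 133], [15, 175, 54]] [0.335 0.296]
```

View pics/crop1.png

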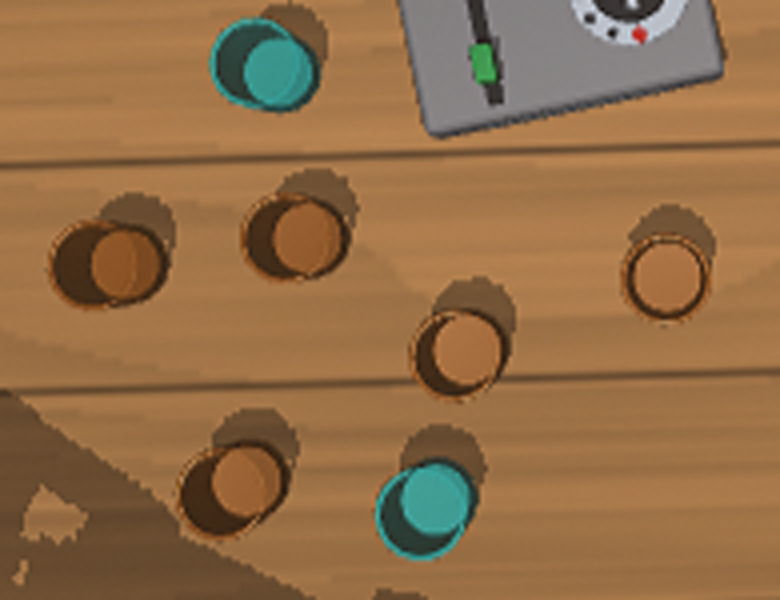

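Five amber tumblers are confirmed; the two turquoise ones are the look-alikes, at crop (265,65) and (428,508). So the dial goes to 5.

```bash
python3 - <<'E'
from h import *
np.set_printoptions(precision=4,suppress=True)
for n,f,r in [('T1',(128,262),(94,263)),('T2',(310,238),(288,237)),('T3',(468,350),(457,353)),('T4',(667,280),(667,278)),('T5',(248,482),(224,493))]:
    g=lambda p:(p[0]/4+95-.4,p[1]/4+170-.4)
    print(n,at('top',g(f),.004)[:2],at('top',g(r),.08)[:2])
def rect(cs,z,lab):
    P=[at('top',(u/1.55,v/1.55),z)[:2] for u,v in cs]; P=np.array(P)
    print(lab,P.mean(0),P.tolist(),[np.linalg.norm(P[i]-P[i-1]) for i in range(4)], [np.degrees(np.arctan2(*(P[i]-P[i-1])[::-1])) for i in range(4)])
rect([(474,304),(633,291),(646,410),(485,424)],.024,'tray')
rect([(297,236),(411,212),(428,291),(314,316)],.05,'printer')
for l,p,z in [('dial',(391,257),.087),('slide',(335,287),.087),('reddot',(395,277),.051),('dec',(178,230),.03),('bowl',(515,174),.03),('tin',(635,217),.05),('turq1',(250,289),.04),('turq2',(313,460),.04)]:
    print(l,at('top',(p[0]/1.55,p[1]/1.55),z)[:2])
print(px('scene',np.array([.478,.385,.04])))
print(status.read_state())
E
```

```text
T1 [0.4805 0.3738] [0.4804 0.3726]
T2 [0.4931 0.2514] [0.4933 0.2498]
T3 [0.4157 0.1471] [0.4178 0.1449]
T4 [0.4584 0.0133] [0.4609 0.0121]
T5 [0.3325 0.2952] [0.3349 0.2924]
tray [ 0.4757 -0.2482] [[0.5695493001456803, -0.10734958811774602], [0.583703523515724, -0.3772499421481363], [0.3828268394907265, -0.38924098713606886], [0.36677794734803365, -0.11883889882639896]] [np.float64(0.20309659223125248), np.float64(0.27027123995153296), np.float64(0.2012342598683964), np.float64(0.2708779361654218)] [np.float64(3.24299204826322), np.float64(-86.99802159487248), np.float64(-176.5838645253268), np.float64(93.39663178835445)]
printer [0.641  0.0789] [[0.6909912226658818, 0.18782538396834075], [0.7257197680645106, -0.004901854999518527], [0.5916571352540536, -0.029392192306586462], [0.5554607953613948, 0.16193728515262426]] [np.float64(0.13798076092567804), np.float64(0.1958312041163996), np.float64(0.13628120243630581), np.float64(0.19472324968128357)] [np.float64(10.813985349245856), np.float64(-79.78518716216428), np.float64(-169.64745518992166), np.float64(100.71279666684669)]
dial [0.6454 0.0297]
slide [0.5992 0.1218]
reddot [0.6167 0.025 ]
dec [0.7112 0.3952]
bowl [ 0.7898 -0.1845]
tin [ 0.7055 -0.3788]
turq1 [0.6049 0.2706]
turq2 [0.3166 0.1698]
[292.8669 108.8099]
{'clock': 0.95, 'qpos': array([ 0.9657,  0.3806,  1.2974,  0.    ,  1.4636, -0.2153]), 'qvel': array([-0.0008,  0.    , -0.0019,  0.0019, -0.0003,  0.0005]), 'effort': array([  0.0027, -43.7792, -22.473 ,   0.0715,   0.0314,   0.0001]), 'tool_pos': array([0.209 , 0.5087, 0.2558]), 'eef_rot': array([3.1415, 0.    , 2.7518]), 'contact_force': array([0.8669, 0.4864, 0.5057]), 'ft_torque': array([-0.0279,  0.0434, -0.0295]), 'grip_force': 0.0, 'gripper_width': 1.0006634622052293}
```

Emit:
arm_command(moves=[0,0.034,-0.017,0,0,0,0.034,-0.017,0,0,0,0.034,-0.017,0,0,0,0.034,-0.017,0,0,0,0.034,-0.017,0,0,0,0.034,-0.017,0,0,0,0.034,-0.017,0,0,0,0.033,-0.017,0,0,0,0,0,0,0,0,0,0,0,0])

```text
clock: 1.78
tool_pos: [0.4812, 0.3717, 0.2552]
eef_rot: [-3.141, -0.001, 2.749]
contact_force: [-0.7, 0.3, -0.6]
gripper_width: 1.003
grip_force: 0.0
```

```bash
python3 - <<'E'
from h import *
np.set_printoptions(precision=4,suppress=True)
s=status.read_state();print(s['tool_pos'],s['eef_rot'])
c=get_calibration('wrist');print(c,ray('wrist',(256,192)))
save('wrist','w1.png')
for t in ['tumbler1_mid']: print(spot_in('wrist',t), )
print(px('wrist',np.array([.4805,.3735,.08]),c),px('wrist',s['tool_pos'],c))
E
```

```text
[0.4812 0.3717 0.2552] [-3.1411 -0.0006  2.749 ]
{'fovy': 59.16614234305293, 'cx': 260.4046452116644, 'cy': 193.34518921251768, 'world_to_cam': array([[ 0.3813,  0.9244,  0.0003, -0.5277],
       [-0.8925,  0.3682, -0.2605,  0.3273],
       [-0.2409,  0.0991,  0.9655, -0.3099],
       [ 0.    ,  0.    ,  0.    ,  1.    ]])} (array([0.4186, 0.398 , 0.3846]), array([ 0.2324, -0.1096, -0.9665]))
[{'xy': [262.8, 172.4], 'score': 0.82}, {'xy': [143.7, 348.3], 'score': 0.17}]
[261.2998 176.9457] [259.2525 268.7429]
```

View pics/w1.png

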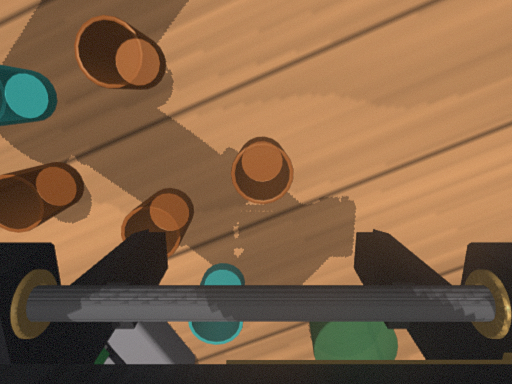

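```bash
python3 - <<'E'
from h import *
np.set_printoptions(precision=4,suppress=True)
for l,p,z in [('T1r',(263,172),.08),('T1f',(262,162),.004),('T2?f',(169,212),.004),('T5?f',(136,62),.004),('T5 r',(106,52),.08),('T3f',(57,186),.004)]:
    print(l,at('wrist',p,z))
E
```

```text
T1r [0.4751 0.3781 0.08  ]
T1f [0.4784 0.3761 0.004 ]
T2?f [0.4922 0.2516 0.004 ]
T5?f [0.3292 0.2932 0.004 ]
T5 r [0.3301 0.2947 0.08  ]
T3f [0.4145 0.1454 0.004 ]
```

Emit:
arm_command(moves=[0,-0.002,0.003,-0.03,0,0,0,0,-0.035,0,0,0,0,-0.035,0,0,0,0,-0.035,0,0,0,0,-0.035,0,0,0,0,-0.03,0,0,0,0,0,0,255,0,0,0,0,255,0,0,0,0,255,0,0,0,0,255,0,0,0,0,255,0,0,0,0,255,0,0,0,0,255,0,0,0,0,255,0,0,0.02,0,255,0,0,0.035,0,255,0,0,0.035,0,255,0,0,0.03,0], force=25)

```text
clock: 3.38
tool_pos: [0.4779, 0.3757, 0.178]
eef_rot: [3.141, 0.0, 2.752]
contact_force: [0.8, 1.1, -2.1]
gripper_width: 0.626
grip_force: 25.2
```

Emit:
arm_command(moves=[255,0,-0.02,0.01,0,255,0,-0.035,0.01,-1,255,0.003,-0.038,0,-1.2,255,0.003,-0.038,0,-1.2,255,0.003,-0.038,0,-1.2,255,0.003,-0.038,0,-1.2,255,0.003,-0.038,0,-1.2,255,0.003,-0.038,0,-1.2,255,0.003,-0.038,0,-1.2,255,0.003,-0.038,0,-1.2,255,0.003,-0.038,0,-1.2,255,0.003,-0.038,0,-1.2,255,0.003,-0.038,0,-1.2,255,0.003,-0.038,0,-1.2,255,0.003,-0.038,0,-1.2,255,0.003,-0.038,0,-1.2,255,0.003,-0.038,0,-1.2,255,0.003,-0.038,0,-0.5,255,0,-0.03,0,0,255,0,-0.015,0,0])

```text
clock: 5.05
tool_pos: [0.5254, -0.3358, 0.1953]
eef_rot: [-3.141, 0.0, 2.409]
contact_force: [0.2, -0.2, -2.0]
gripper_width: 0.628
grip_force: 25.1
```

```bash
python3 - <<'E'
from h import *
np.set_printoptions(precision=4,suppress=True)
s=status.read_state();print(s['tool_pos'],s['eef_rot'],s['gripper_width'])
save('wrist','w2.png')
E
```

```text
[ 0.5254 -0.3358  0.1953] [-3.1412  0.0001  2.4087] 0.6283666402668647
```

View pics/w2.png

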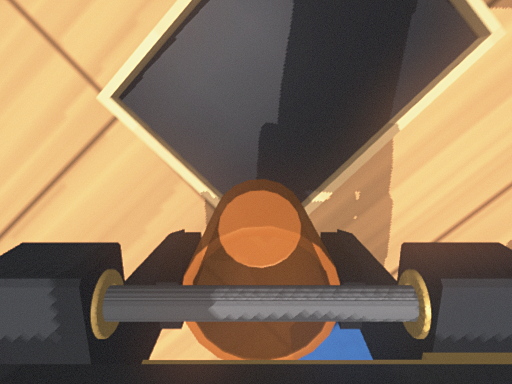

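```bash
python3 - <<'E'
from h import *
np.set_printoptions(precision=4,suppress=True)
a=at('wrist',(97,97),.024);b=at('wrist',(503,33),.024)
print(a,b,(a+b)/2,np.linalg.norm(a-b))
E
```

```text
[ 0.3784 -0.3923  0.024 ] [ 0.5668 -0.1077  0.024 ] [ 0.4726 -0.25    0.024 ] 0.3413071442462632
```

Emit:
arm_command(moves=[255,-0.002,0.004,-0.02,0,255,0,0,-0.03,0,255,0,0,-0.03,0,255,0,0,-0.03,0,255,0,0,-0.014,0,255,0,0,-0.005,0,255,0,0,-0.003,0,255,0,0,0,0,120,0,0,0,0,30,0,0,0,0,30,0,0,0,0,30,0,0,0,0,30,0,0,0,0,30,0,0,0.02,0,30,0,0,0.035,0,30,0,0,0.035,0,0,0,0,0.035,0,0,0,0,0.03,0,0,0,0,0,0])

```text
clock: 6.68
tool_pos: [0.5253, -0.3294, 0.2257]
eef_rot: [-3.141, 0.012, 2.412]
contact_force: [0.9, -0.0, 1.7]
gripper_width: 1.001
grip_force: 0.0
```

```bash
cat > top.py <<'E'
from h import *
import sys
np.set_printoptions(precision=3,suppress=True)
s=status.read_state();print(s['clock'],s['tool_pos'],s['eef_rot'],s['gripper_width'])
im=get_image('top'); 
# foot/rim refit: match amber hull against stored background-free template
ref=np.load('top.npy')
for n,(x,y) in dict(T1=(.479,.375),T2=(.493,.2505),T3=(.4157,.146),T4=(.4595,.013),T5=(.332,.294)).items():
    u,v=px('top',np.array([x,y,.04])).round().astype(int)
    t=ref[v-14:v+15,u-16:u+17]; S=im[max(0,v-50):v+50,max(0,u-50):u+50]
    r=cv2.matchTemplate(S,t,cv2.TM_CCOEFF_NORMED); _,m,_,l=cv2.minMaxLoc(r)
    print(n,round(m,2),'shift px',l[0]+16+max(0,u-50)-u,l[1]+14+max(0,v-50)-v)
E
python3 top.py
```

```text
6.6833 [ 0.525 -0.329  0.226] [-3.141  0.012  2.412] 1.0010864444639114
T1 0.26 shift px 13 -6
T2 1.0 shift px 0 0
T3 1.0 shift px 0 0
T4 0.69 shift px 0 0
T5 0.98 shift px 0 0
```

Emit:
arm_command(moves=[0,-0.0064,0.0345,0,0,0,-0.0064,0.0345,0,0,0,-0.0064,0.0345,0,0,0,-0.0064,0.0345,0,0,0,-0.0064,0.0345,0,0,0,-0.0064,0.0345,0,0,0,-0.0064,0.0345,0,0,0,-0.0064,0.0345,0,0,0,-0.0064,0.0345,0,0,0,-0.0064,0.0345,0,0,0,0,0,0,0,0,0,0,0,0])

```text
clock: 7.73
tool_pos: [0.4593, 0.018, 0.2181]
eef_rot: [-3.141, -0.001, 2.414]
contact_force: [-0.1, 0.6, -0.3]
gripper_width: 1.001
grip_force: 0.0
```

```bash
cat > w.py <<'E'
from h import *
import sys
np.set_printoptions(precision=4,suppress=True)
s=status.read_state();print(s['clock'],s['tool_pos'],s['eef_rot'],s['gripper_width'])
im=get_image('wrist'); c=get_calibration('wrist'); np.save('w.npy',im)
cv2.imwrite('pics/w_last.png',im[:,:,::-1])
for d in spot_in('wrist','tumbler1_mid'):
    print(np.round(d['xy']),round(d['score'],2),at('wrist',d['xy'],.04,c)[:2])
E
python3 w.py
```

```text
7.7333 [0.4593 0.018  0.2181] [-3.1408 -0.0011  2.4144] 1.0011248393657335
[394. 335.] 0.21 [0.6816 0.0092]
```

View pics/w_last.png

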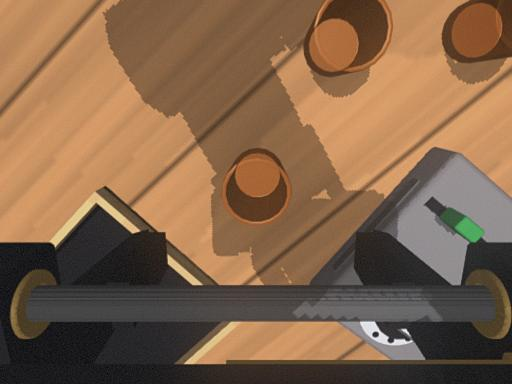

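```bash
python3 - <<'E'
from h import *
print(status.read_state()['tool_pos'],px('wrist',np.array([.4595,.0128,.08])),px('wrist',np.array([.4595,.0128,.004])))
E
```

```text
[0.46004494 0.0162235  0.21821883] [256.67035064 190.58630108] [257.45008862 172.05038653]
```

Wrist view: T4 has its rim at (257,188) and its floor at (258,175), which matches the estimate.

Emit:
arm_command(moves=[0,0,-0.003,-0.03,0,0,0,0,-0.035,0,0,0,0,-0.035,0,0,0,0,-0.035,0,0,0,0,-0.028,0,0,0,0,0,0,255,0,0,0,0,255,0,0,0,0,255,0,0,0,0,255,0,0,0,0,255,0,0,0,0,255,0,0,0,0,255,0,0,0,0])

```text
clock: 8.92
tool_pos: [0.4604, 0.0135, 0.0567]
eef_rot: [3.141, 0.002, 2.412]
contact_force: [-1.0, -2.9, 7.0]
gripper_width: 0.63
grip_force: 24.9
```

Emit:
arm_command(moves=[255,0,0,0.02,0,255,0,0,0.035,0,255,0,0,0.035,0,255,0,0,0.03,0,255,-0.0027,-0.02,0,0,255,-0.0027,-0.035,0,0,255,-0.0027,-0.035,0,0,255,-0.0027,-0.035,0,0,255,-0.0027,-0.035,0,0,255,-0.0027,-0.035,0,0,255,-0.0027,-0.035,0,0,255,-0.0027,-0.035,0,0,255,-0.0027,-0.035,0,0,255,-0.0027,-0.03,0,0,255,0,-0.0205,0,0,255,0,0,0,0,255,0,0,0,0,255,0,0,0,0])

```text
clock: 10.42
tool_pos: [0.4329, -0.3358, 0.1756]
eef_rot: [3.141, -0.001, 2.412]
contact_force: [0.9, 0.5, -2.8]
gripper_width: 0.63
grip_force: 24.7
```

Emit:
arm_command(moves=[255,0,-0.001,-0.02,0,255,0,0,-0.03,0,255,0,0,-0.03,0,255,0,0,-0.022,0,255,0,0,-0.007,0,255,0,0,-0.003,0,255,0,0,0,0,120,0,0,0,0,30,0,0,0,0,30,0,0,0,0,30,0,0,0,0,30,0,0,0,0,30,0,0,0.02,0,30,0,0,0.035,0,30,0,0,0.035,0,0,0,0,0.035,0,0,0,0,0.03,0,0,0,0,0,0])

```text
clock: 11.92
tool_pos: [0.4342, -0.3391, 0.225]
eef_rot: [-3.14, 0.011, 2.412]
contact_force: [0.1, -0.4, -0.1]
gripper_width: 0.999
grip_force: 0.0
```

```bash
python3 top.py; python3 w.py
```

```text
11.9167 [ 0.434 -0.339  0.225] [-3.14   0.011  2.412] 0.9990769821033516
T1 0.26 shift px 13 -6
T2 1.0 shift px 0 0
T3 1.0 shift px 0 0
T4 0.3 shift px 3 -5
T5 0.98 shift px 0 0
11.9667 [ 0.4336 -0.3385  0.2218] [-3.1406  0.0065  2.4115] 1.0008587257443329
[328. 244.] 0.57 [ 0.5281 -0.3335]
```

View pics/w_last.png

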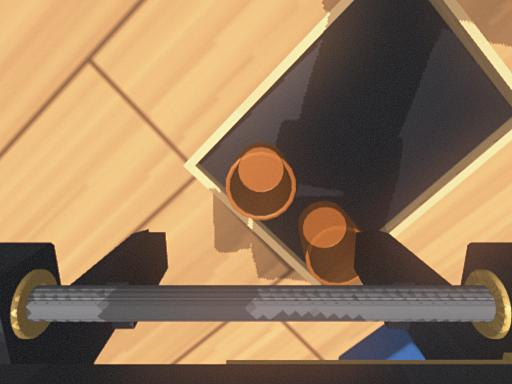

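Both tumblers stand upright in the tray, with rims at (260,183) and about (330,245). On to T3.

Emit:
arm_command(moves=[0,-0.0013,0.0372,0,0,0,-0.0013,0.0372,0,0,0,-0.0013,0.0372,0,0,0,-0.0013,0.0372,0,0,0,-0.0013,0.0372,0,0,0,-0.0013,0.0372,0,0,0,-0.0013,0.0372,0,0,0,-0.0013,0.0372,0,0,0,-0.0013,0.0372,0,0,0,-0.0013,0.0372,0,0,0,-0.0013,0.0372,0,0,0,-0.0013,0.0372,0,0,0,-0.0013,0.0372,0,0,0,0,0,0,0,0,0,0,0,0,0,0,0,0,0])

```text
clock: 13.4
tool_pos: [0.4158, 0.1454, 0.2177]
eef_rot: [-3.14, -0.001, 2.412]
contact_force: [0.2, -0.1, 0.5]
gripper_width: 1.001
grip_force: 0.0
```

```bash
python3 top.py; python3 w.py; python3 - <<'E'
from h import *
print(px('wrist',np.array([.4157,.146,.08])),px('wrist',np.array([.4157,.146,.004])))
im=np.load('w.npy');cv2.imwrite('pics/w3.png',im[80:280,150:370,::-1])
E
```

```text
13.4 [0.416 0.145 0.218] [-3.14  -0.001  2.412] 1.0011775226392214
T1 0.33 shift px 33 18
T2 0.39 shift px 5 11
T3 0.3 shift px 13 -12
T4 0.26 shift px -30 -10
T5 0.35 shift px 10 20
13.45 [0.416 0.145 0.218] [-3.1402 -0.001   2.4105] 0.9985905046412682
[261.05724948 186.77977267] [260.92657994 169.00408058]
```

View pics/w3.png

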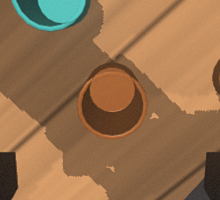

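T3 (amber) has its rim at full-image (262,185) and its floor at (262,170), as predicted. Grasping it.

Emit:
arm_command(moves=[0,0,0,-0.03,0,0,0,0,-0.035,0,0,0,0,-0.035,0,0,0,0,-0.035,0,0,0,0,-0.028,0,0,0,0,0,0,255,0,0,0,0,255,0,0,0,0,255,0,0,0,0,255,0,0,0,0,255,0,0,0,0,255,0,0,0,0,255,0,0,0,0,255,0,0,0.02,0,255,0,0,0.035,0,255,0,0,0.035,0,255,0,0,0.03,0])

```text
clock: 14.97
tool_pos: [0.4158, 0.1459, 0.1781]
eef_rot: [3.141, 0.001, 2.412]
contact_force: [0.3, 0.6, -2.0]
gripper_width: 0.643
grip_force: 24.7
```

Emit:
arm_command(moves=[255,0.004,-0.0168,0,0,255,0.0085,-0.0328,0,0,255,0.0085,-0.0328,0,0,255,0.0085,-0.0328,0,0,255,0.0085,-0.0328,0,0,255,0.0085,-0.0328,0,0,255,0.0085,-0.0328,0,0,255,0.0085,-0.0328,0,0,255,0.0085,-0.0328,0,0,255,0.0085,-0.0328,0,0,255,0.0085,-0.0328,0,0,255,0.0085,-0.0328,0,0,255,0.0042,-0.016,0,0,255,0,0,0,0,255,0,0,0,0,255,0,0,0,0])

```text
clock: 16.3
tool_pos: [0.5174, -0.2467, 0.1757]
eef_rot: [3.141, -0.001, 2.412]
contact_force: [-0.5, -0.4, -1.8]
gripper_width: 0.644
grip_force: 24.7
```

Emit:
arm_command(moves=[255,0,0,-0.02,0,255,0,0,-0.03,0,255,0,0,-0.03,0,255,0,0,-0.022,0,255,0,0,-0.007,0,255,0,0,-0.003,0,255,0,0,0,0,120,0,0,0,0,30,0,0,0,0,30,0,0,0,0,30,0,0,0,0,30,0,0,0,0,30,0,0,0.02,0,30,0,0,0.035,0,30,0,0,0.035,0,0,0,0,0.035,0,0,0,0,0.03,0,0,0,0,0,0])

```text
clock: 17.8
tool_pos: [0.5193, -0.2488, 0.2252]
eef_rot: [3.141, 0.011, 2.412]
contact_force: [-0.7, -0.3, 0.4]
gripper_width: 0.999
grip_force: 0.0
```

```bash
python3 top.py
```

```text
17.8 [ 0.519 -0.249  0.225] [3.141 0.011 2.412] 0.9987367360591594
T1 0.26 shift px 7 -6
T2 1.0 shift px 0 0
T3 0.26 shift px 33 -27
T4 0.34 shift px -19 -5
T5 0.98 shift px 0 0
```

Emit:
arm_command(moves=[0,-0.0019,0.0383,0,0,0,-0.0019,0.0383,0,0,0,-0.0019,0.0383,0,0,0,-0.0019,0.0383,0,0,0,-0.0019,0.0383,0,0,0,-0.0019,0.0383,0,0,0,-0.0019,0.0383,0,0,0,-0.0019,0.0383,0,0,0,-0.0019,0.0383,0,0,0,-0.0019,0.0383,0,0,0,-0.0019,0.0383,0,0,0,-0.0019,0.0383,0,0,0,-0.0019,0.0383,0,0,0,0,0,0,0,0,0,0,0,0,0,0,0,0,0])

```text
clock: 19.18
tool_pos: [0.4928, 0.2496, 0.2177]
eef_rot: [-3.14, -0.001, 2.412]
contact_force: [-0.2, -0.6, 0.0]
gripper_width: 1.002
grip_force: 0.0
```

```bash
python3 w.py; python3 - <<'E'
from h import *
print(px('wrist',np.array([.493,.2505,.08])),px('wrist',np.array([.493,.2505,.004])))
im=np.load('w.npy');cv2.imwrite('pics/w4.png',im[80:280,150:370,::-1])
E
```

```text
19.1833 [0.4928 0.2496 0.2177] [-3.1398 -0.0008  2.4116] 1.0019162262321302
[261.6150941  186.83084896] [261.38560773 169.030355  ]
```

View pics/w4.png

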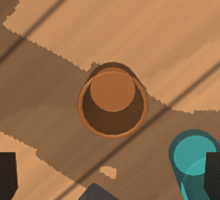

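T2 (amber) is at full-image (262,183), as predicted.

Emit:
arm_command(moves=[0,0,0,-0.03,0,0,0,0,-0.035,0,0,0,0,-0.035,0,0,0,0,-0.035,0,0,0,0,-0.028,0,0,0,0,0,0,255,0,0,0,0,255,0,0,0,0,255,0,0,0,0,255,0,0,0,0,255,0,0,0,0,255,0,0,0,0,255,0,0,0,0,255,0,0,0.02,0,255,0,0,0.035,0,255,0,0,0.035,0,255,0,0,0.03,0])

```text
clock: 20.7
tool_pos: [0.4929, 0.2502, 0.178]
eef_rot: [3.141, 0.0, 2.412]
contact_force: [0.9, 0.3, -1.1]
gripper_width: 0.646
grip_force: 24.8
```

Emit:
arm_command(moves=[255,-0.0026,-0.018,0,0,255,-0.0046,-0.0359,0,0,255,-0.0046,-0.0359,0,0,255,-0.0046,-0.0359,0,0,255,-0.0046,-0.0359,0,0,255,-0.0046,-0.0359,0,0,255,-0.0046,-0.0359,0,0,255,-0.0046,-0.0359,0,0,255,-0.0046,-0.0359,0,0,255,-0.0046,-0.0359,0,0,255,-0.0046,-0.0359,0,0,255,-0.0046,-0.0359,0,0,255,-0.0046,-0.0359,0,0,255,-0.0046,-0.0359,0,0,255,-0.0026,-0.0178,0,0,255,0,0,0,0,255,0,0,0,0,255,0,0,0,0])

```text
clock: 22.2
tool_pos: [0.428, -0.2513, 0.1757]
eef_rot: [3.141, -0.001, 2.412]
contact_force: [0.0, 0.4, -1.1]
gripper_width: 0.645
grip_force: 24.8
```

Emit:
arm_command(moves=[255,0,0,-0.02,0,255,0,0,-0.03,0,255,0,0,-0.03,0,255,0,0,-0.022,0,255,0,0,-0.007,0,255,0,0,-0.003,0,255,0,0,0,0,120,0,0,0,0,30,0,0,0,0,30,0,0,0,0,30,0,0,0,0,30,0,0,0,0,30,0,0,0.02,0,30,0,0,0.035,0,30,0,0,0.035,0,0,0,0,0.035,0,0,0,0,0.03,0,0,0,0,0,0])

```text
clock: 23.7
tool_pos: [0.4294, -0.2536, 0.2245]
eef_rot: [-3.141, 0.011, 2.412]
contact_force: [0.8, -0.2, 0.3]
gripper_width: 1.002
grip_force: 0.0
```

```bash
python3 top.py
```

```text
23.7 [ 0.429 -0.254  0.225] [-3.141  0.011  2.412] 1.0016294432175425
T1 0.25 shift px 10 -6
T2 0.28 shift px 12 20
T3 0.26 shift px 23 22
T4 0.32 shift px -20 7
T5 0.98 shift px 0 0
```

Emit:
arm_command(moves=[0,-0.0064,0.0364,0,0,0,-0.0064,0.0364,0,0,0,-0.0064,0.0364,0,0,0,-0.0064,0.0364,0,0,0,-0.0064,0.0364,0,0,0,-0.0064,0.0364,0,0,0,-0.0064,0.0364,0,0,0,-0.0064,0.0364,0,0,0,-0.0064,0.0364,0,0,0,-0.0064,0.0364,0,0,0,-0.0064,0.0364,0,0,0,-0.0064,0.0364,0,0,0,-0.0064,0.0364,0,0,0,-0.0064,0.0364,0,0,0,-0.0064,0.0364,0,0,0,0,0,0,0,0,0,0,0,0,0,0,0,0,0])

```text
clock: 25.25
tool_pos: [0.3317, 0.2931, 0.2178]
eef_rot: [-3.14, -0.001, 2.412]
contact_force: [0.3, -0.8, -0.4]
gripper_width: 0.999
grip_force: 0.0
```

```bash
python3 w.py; python3 - <<'E'
from h import *
print(px('wrist',np.array([.3315,.294,.08])),px('wrist',np.array([.3315,.294,.004])))
im=np.load('w.npy');cv2.imwrite('pics/w5.png',im[80:280,150:370,::-1])
E
```

```text
25.25 [0.3317 0.2931 0.2178] [-3.1395 -0.0006  2.4118] 0.9989065822424572
[261.00070295 186.40115957] [260.90406337 168.67650798]
```

View pics/w5.png

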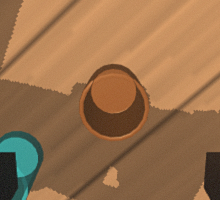

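T5 (amber) is at full-image (264,185), within about 1 mm of the prediction. Grasping it.

Emit:
arm_command(moves=[0,0,0,-0.03,0,0,0,0,-0.035,0,0,0,0,-0.035,0,0,0,0,-0.035,0,0,0,0,-0.028,0,0,0,0,0,0,255,0,0,0,0,255,0,0,0,0,255,0,0,0,0,255,0,0,0,0,255,0,0,0,0,255,0,0,0,0,255,0,0,0,0,255,0,0,0.02,0,255,0,0,0.035,0,255,0,0,0.035,0,255,0,0,0.03,0])

```text
clock: 26.77
tool_pos: [0.3317, 0.2935, 0.1779]
eef_rot: [3.141, 0.0, 2.412]
contact_force: [1.0, 0.5, -1.9]
gripper_width: 0.647
grip_force: 24.7
```

Emit:
arm_command(moves=[255,0.0062,-0.0163,0,0,255,0.0129,-0.0326,0,0,255,0.0129,-0.0326,0,0,255,0.0129,-0.0326,0,0,255,0.0129,-0.0326,0,0,255,0.0129,-0.0326,0,0,255,0.0129,-0.0326,0,0,255,0.0129,-0.0326,0,0,255,0.0129,-0.0326,0,0,255,0.0129,-0.0326,0,0,255,0.0129,-0.0326,0,0,255,0.0129,-0.0326,0,0,255,0.0129,-0.0326,0,0,255,0.0129,-0.0326,0,0,255,0.0064,-0.0163,0,0,255,0,0,0,0,255,0,0,0,0,255,0,0,0,0])

```text
clock: 28.27
tool_pos: [0.5118, -0.1618, 0.1756]
eef_rot: [-3.142, -0.001, 2.412]
contact_force: [-0.7, -0.7, -2.9]
gripper_width: 0.643
grip_force: 24.7
```

Emit:
arm_command(moves=[255,0,0,-0.02,0,255,0,0,-0.03,0,255,0,0,-0.03,0,255,0,0,-0.022,0,255,0,0,-0.007,0,255,0,0,-0.003,0,255,0,0,0,0,120,0,0,0,0,30,0,0,0,0,30,0,0,0,0,30,0,0,0,0,30,0,0,0,0,30,0,0,0.02,0,30,0,0,0.035,0,30,0,0,0.035,0,0,0,0,0.035,0,0,0,0,0.03,0,0,0,0,0,0])

```text
clock: 29.77
tool_pos: [0.514, -0.1636, 0.2249]
eef_rot: [3.139, 0.011, 2.412]
contact_force: [0.2, 0.0, -0.2]
gripper_width: 1.003
grip_force: 0.0
```

Emit:
arm_command(moves=[0,0.0169,0.0241,0,6.5,0,0.0169,0.0241,0,6.5,0,0.0169,0.0241,0,6.5,0,0.0169,0.0241,0,6.5,0,0.0169,0.0241,0,6.5,0,0.0169,0.0241,0,6.5,0,0.0169,0.0241,0,6.5,0,0.0169,0.0241,0,6.5,0,0,0,0,0,0,0,0,0,0,0,0,0,0,0])

```text
clock: 30.68
tool_pos: [0.6472, 0.0296, 0.2182]
eef_rot: [3.142, -0.001, -2.966]
contact_force: [-0.4, -0.8, 0.5]
gripper_width: 0.996
grip_force: 0.0
```

```bash
python3 w.py; python3 - <<'E'
from h import *
for z in (.087,.061): print(px('wrist',np.array([.648,.030,z])))
E
```

```text
30.6833 [0.6472 0.0296 0.2182] [ 3.1416 -0.0011 -2.9657] 0.9960302828898889
[260.05969805 190.8770213 ]
[260.06167932 183.30412386]
```

View pics/w_last.png

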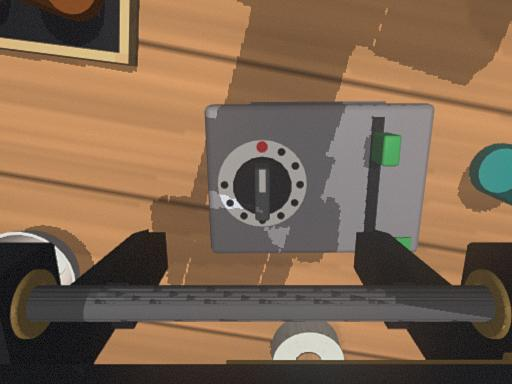

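The dial is centred at (262,190) with the pointer on the red dot. The slide grip is at (390,149). Gripping the dial.

Emit:
arm_command(moves=[0,0.001,0,-0.03,0,0,0,0,-0.035,0,0,0,0,-0.035,0,0,0,0,-0.026,0,0,0,0,-0.01,0,0,0,0,0,0,255,0,0,0,0,255,0,0,0,0,255,0,0,0,0,255,0,0,0,0,255,0,0,0,0,255,0,0,0,0,255,0,0,0,0,255,0,0,0,0,255,0,0,0,0,255,0,0,0,0,255,0,0,0,0,255,0,0,0,0], force=15)

```text
clock: 32.28
tool_pos: [0.6484, 0.0311, 0.0827]
eef_rot: [3.139, -0.0, -2.964]
contact_force: [1.7, -0.5, 0.7]
gripper_width: 0.138
grip_force: 15.0
```

```bash
python3 - <<'E'
from h import *
s=status.read_state();print(s['tool_pos'],s['qpos'],s['contact_force'])
E
```

```text
[0.64835961 0.03111731 0.08271936] [-0.13487725  0.70647717  1.23421522  0.00238634  1.20181617 -1.88396675] [ 1.66381285 -0.49608346  0.65155552]
```

Emit:
arm_command(moves=[255,0,0,0,-5,255,0,0,0,-5,255,0,0,0,-5,255,0,0,0,-5,255,0,0,0,-5,255,0,0,0,-5,255,0,0,0,-5,255,0,0,0,-5,255,0,0,0,-5,255,0,0,0,-5,255,0,0,0,-5,255,0,0,0,-5,255,0,0,0,-5,255,0,0,0,-5,255,0,0,0,-5,255,0,0,0,-5,255,0,0,0,-5,255,0,0,0,-5,255,0,0,0,-5,255,0,0,0,-5])

```text
clock: 33.95
tool_pos: [0.6511, 0.0343, 0.0828]
eef_rot: [3.134, -0.007, 1.571]
contact_force: [15.8, 21.3, -7.3]
gripper_width: 0.135
grip_force: 15.0
```

Emit:
arm_command(moves=[255,0,0,0,-5,255,0,0,0,-5,255,0,0,0,-5,255,0,0,0,-5,255,0,0,0,-5,255,0,0,0,-5,255,0,0,0,-5,255,0,0,0,-5,255,0,0,0,-5,255,0,0,0,-5,255,0,0,0,0,255,0,0,0,0,255,0,0,0,0])

```text
clock: 35.03
tool_pos: [0.6523, 0.0324, 0.0831]
eef_rot: [3.138, -0.011, 0.701]
contact_force: [19.1, 13.0, -9.5]
gripper_width: 0.138
grip_force: 15.0
```

Emit:
arm_command(moves=[200,0.003,0.002,0,0,150,0,0,0,0,100,0,0,0,0,100,0,0,0,0,100,0,0,0,0,100,0,0,0,0,100,0,0,0,0,100,0,0,0.02,0,100,0,0,0.035,0,100,0,0,0.035,0,100,0,0,0.03,0,100,0,0,0.016,0,100,0,0,0,0,100,0,0,0,0])

```text
clock: 36.2
tool_pos: [0.6515, 0.032, 0.2188]
eef_rot: [3.141, -0.0, 0.701]
contact_force: [0.2, 0.0, -0.9]
gripper_width: 0.606
grip_force: 0.0
```

```bash
python3 w.py
```

```text
36.2 [0.6515 0.032  0.2188] [ 3.141  -0.0005  0.7009] 0.6059874126236883
```

View pics/w_last.png

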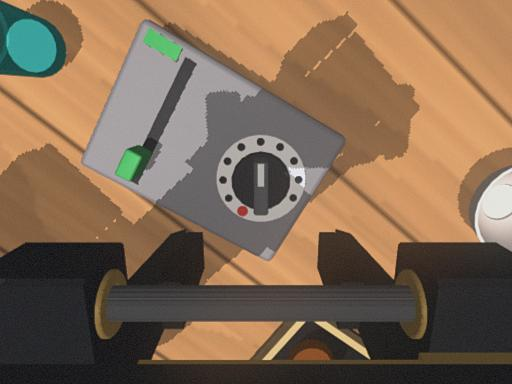

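The pointer is at (261,175) in line with the dot at (261,141). That is 5 dots clockwise from the red dot at (242,211), so the dial reads 5. Next, the slide.

```bash
python3 - <<'E'
from h import *
for p in [(131,163)]: print(at('wrist',p,.087))
print(at('wrist',(163,42),.051), at('wrist',(261,187),.087))
for d in spot_in('wrist','slide_grip')[:2]: print(d, at('wrist',d['xy'],.08))
E
```

```text
[0.60104202 0.12319336 0.087     ]
[0.68560637 0.16627275 0.051     ] [0.65164186 0.03378491 0.087     ]
{'xy': [134.0, 164.4], 'score': 0.82} [0.59896006 0.12199207 0.08      ]
```

Emit:
arm_command(moves=[100,-0.0095,0.0151,0,-5,100,-0.0095,0.0151,0,-5,100,-0.0095,0.0151,0,-5,100,-0.0095,0.0151,0,-5,100,-0.0095,0.0151,0,-5,100,-0.0095,0.0151,0,-5,100,0,0,0,0,100,0,0,0,0,100,0,0,0,0])

```text
clock: 37.1
tool_pos: [0.5949, 0.122, 0.218]
eef_rot: [3.142, 0.001, 0.179]
contact_force: [0.0, -0.2, 0.6]
gripper_width: 0.604
grip_force: 0.0
```

```bash
python3 w.py; python3 - <<'E'
from h import *
for d in spot_in('wrist','slide_grip')[:2]: print(d, at('wrist',d['xy'],.08))
im=np.load('w.npy');h=cv2.cvtColor(im,cv2.COLOR_RGB2HSV)
m=cv2.inRange(h,(45,100,60),(75,255,255)); n,l,st,ce=cv2.connectedComponentsWithStats(m)
for s,c in zip(st[1:],ce[1:]):
    if s[4]>60: print(s,c,at('wrist',c,.08)[:2],at('wrist',c,.051)[:2])
E
```

```text
37.1 [0.5949 0.122  0.218 ] [3.1415 0.0011 0.1791] 0.6043489224563839
[486. 235.] 0.38 [ 0.5762 -0.1041]
{'xy': [260.4, 180.1], 'score': 0.91} [0.59961774 0.12360332 0.08      ]
[211  56  36  15 540] [228.5  63. ] [0.68313836 0.16277436] [0.68562024 0.16585962]
[251 164  17  34 493] [259.3326572  182.02636917] [0.59788332 0.12417148] [0.5911306  0.12307538]
```

Emit:
arm_command(moves=[100,0.002,0.001,-0.03,0,100,0,0,-0.035,0,100,0,0,-0.035,0,100,0,0,-0.03,0,100,0,0,-0.007,0,100,0,0,0,0,255,0,0,0,0,255,0,0,0,0,255,0,0,0,0,255,0,0,0,0,255,0,0,0,0,255,0,0,0,0,255,0,0,0,0,255,0,0,0,0,255,0,0,0,0], force=20)

```text
clock: 38.5
tool_pos: [0.5968, 0.1234, 0.0822]
eef_rot: [3.141, -0.001, 0.177]
contact_force: [-0.8, -2.5, 5.0]
gripper_width: 0.16
grip_force: 20.0
```

Emit:
arm_command(moves=[255,0.01,0.0018,0,0,255,0.01,0.0018,0,0,255,0.01,0.0018,0,0,255,0.01,0.0018,0,0,255,0.01,0.0018,0,0,255,0.01,0.0018,0,0,255,0.01,0.0018,0,0,255,0.006,0.0011,0,0,255,0.003,0.0005,0,0,255,0,0,0,0,255,0,0,0,0,255,0,0,0,0])

```text
clock: 39.5
tool_pos: [0.6723, 0.1372, 0.0818]
eef_rot: [3.141, 0.009, 0.178]
contact_force: [-18.6, -6.1, 11.5]
gripper_width: 0.157
grip_force: 20.0
```

Emit:
arm_command(moves=[255,0.003,0.0005,0,0,255,0.002,0.0004,0,0,255,0,0,0,0,255,0,0,0,0,255,0,0,0,0])

```text
clock: 39.92
tool_pos: [0.6754, 0.1378, 0.081]
eef_rot: [-3.142, 0.015, 0.178]
contact_force: [-26.0, -8.8, 13.1]
gripper_width: 0.16
grip_force: 20.0
```

Emit:
arm_command(moves=[200,0,0,0,0,150,0,0,0,0,110,0,0,0,0,110,0,0,0,0,110,0,0,0,0,110,0,0,0.02,0,110,0,0,0.035,0,110,0,0,0.035,0,110,0,0,0.035,0,110,-0.03,0,0.03,0,110,-0.035,-0.01,0,0,110,-0.03,-0.02,0,0,110,0,0,0,0,110,0,0,0,0])

```text
clock: 41.08
tool_pos: [0.5852, 0.1083, 0.2369]
eef_rot: [-3.142, -0.0, 0.177]
contact_force: [1.1, 0.5, -0.1]
gripper_width: 0.568
grip_force: 0.0
```

```bash
python3 w.py; python3 - <<'E'
from h import *
print(spot_in('wrist','slide_grip')[:2])
a=get_image('wrist')[0:240]; b=get_image('top')[60:300,180:436]
b=cv2.resize(b,None,fx=1.2,fy=1.2); 
o=np.zeros((240+b.shape[0],512,3),np.uint8);o[:240]=a;o[240:,:b.shape[1]]=b
cv2.imwrite('pics/fin.png',o[:,:,::-1])
E
```

```text
41.0833 [0.5852 0.1083 0.2369] [-3.1416 -0.0004  0.1766] 0.5681611865868441
[{'xy': [243.8, 72.5], 'score': 0.86}, {'xy': [14.0, 14.4], 'score': 0.45}]
```

View pics/fin.png

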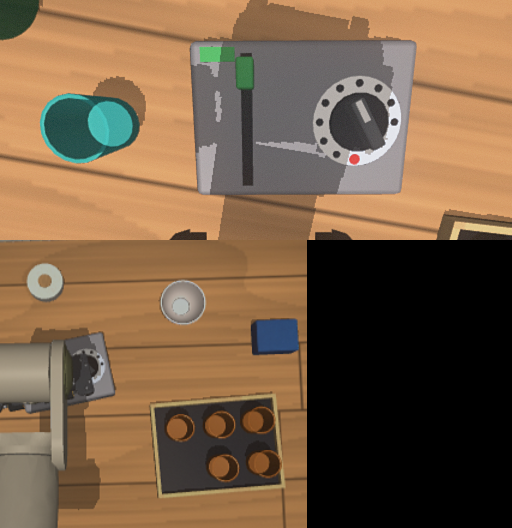

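All five tumblers stand in the tray, the dial pointer is still on 5, and the slide grip (245,72) is next to the green mark. I'll check its travel in numbers.

```bash
python3 - <<'E'
from h import *
print(at('wrist',(243.8,72.5),.08))
im=np.load('w.npy');h=cv2.cvtColor(im,cv2.COLOR_RGB2HSV)
m=cv2.inRange(h,(45,100,60),(75,255,255)); n,l,st,ce=cv2.connectedComponentsWithStats(m)
for s,c in zip(st[1:],ce[1:]):
    if s[4]>60: print(s,c)
# top face edges of grip: centre at z .087 predicted at travel 0.08 vs .074
x0=np.array([.597,.1235]);d=np.array([.984,.178])
for t in (.074,.08):
    p=x0+t*d; print(t,px('wrist',np.r_[p+.012*d,.087]),px('wrist',np.r_[p-.012*d,.087]))
E
```

```text
[0.67196468 0.13883769 0.08      ]
[199  44  35  15 496] [215.98790323  50.74798387]
[235  53  18  33 540] [243.89444444  69.22222222]
0.074 [245.47635143  58.67409676] [245.81933586  91.23042833]
0.08 [245.38800836  50.2885083 ] [245.73511107  83.23574996]
```

The travel reads about 75–80 mm. I'll make sure with a push from the front with the fingers closed.

Emit:
arm_command(moves=[255,0.02,0.0085,0,0,255,0.02,0.008,0,0,255,0.01,0.006,0,0,255,0,0,0,0,255,0,0,0,0,255,0,0,-0.03,0,255,0,0,-0.035,0,255,0,0,-0.035,0,255,0,0,-0.035,0,255,0,0,-0.018,0,255,0,0,0,0,255,0.005,0.0009,0,0,255,0.004,0.0007,0,0,255,0,0,0,0])

```text
clock: 42.5
tool_pos: [0.6468, 0.1329, 0.0854]
eef_rot: [3.141, -0.004, 0.177]
contact_force: [-0.0, 0.1, 0.2]
gripper_width: 0.007
grip_force: 0.0
```

Emit:
arm_command(moves=[255,0.004,0.0007,0,0,255,0.003,0.0005,0,0,255,0,0,0,0,255,0,0,0,0])

```text
clock: 42.83
tool_pos: [0.652, 0.134, 0.084]
eef_rot: [3.141, 0.0, 0.178]
contact_force: [-4.0, -0.8, 2.6]
gripper_width: 0.003
grip_force: 1.9
```

Emit:
arm_command(moves=[255,0.003,0.0005,0,0,255,0,0,0,0,255,0,0,0,0,255,0,0,0,0])

```text
clock: 43.17
tool_pos: [0.6524, 0.1341, 0.084]
eef_rot: [3.141, 0.007, 0.178]
contact_force: [-19.3, -4.5, 12.7]
gripper_width: 0.004
grip_force: 9.5
```

Emit:
arm_command(moves=[255,0.003,0.0005,0,0,255,0,0,0,0,255,0,0,0,0,255,0,0,0,0])

```text
clock: 43.5
tool_pos: [0.6528, 0.1342, 0.0841]
eef_rot: [3.141, 0.015, 0.178]
contact_force: [-31.8, -7.3, 21.4]
gripper_width: 0.001
grip_force: 16.9
```

The slide is hard against its stop: the force rises while the position stays put. I'll back off and retreat.

Emit:
arm_command(moves=[255,-0.01,-0.0018,0,0,255,-0.01,-0.0018,0,0,255,-0.005,0,0.03,0,255,0,0,0.035,0,255,0,0,0.035,0,255,-0.03,0.02,0.03,0,255,-0.035,0.02,0,0,255,-0.035,0.02,0,0,255,-0.035,0.02,0,0,255,-0.035,0.02,0,0,255,-0.035,0.02,0,0,255,0,0,0,0,255,0,0,0,0])

```text
clock: 44.58
tool_pos: [0.4306, 0.2502, 0.2107]
eef_rot: [-3.141, -0.002, 0.18]
contact_force: [0.5, 0.1, 0.0]
gripper_width: 0.007
grip_force: 0.0
```

```bash
python3 - <<'E'
from h import *
save('top','fin2.png',(160,60,440,300),2.2)
E
```

```text
(no output)
```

View pics/fin2.png

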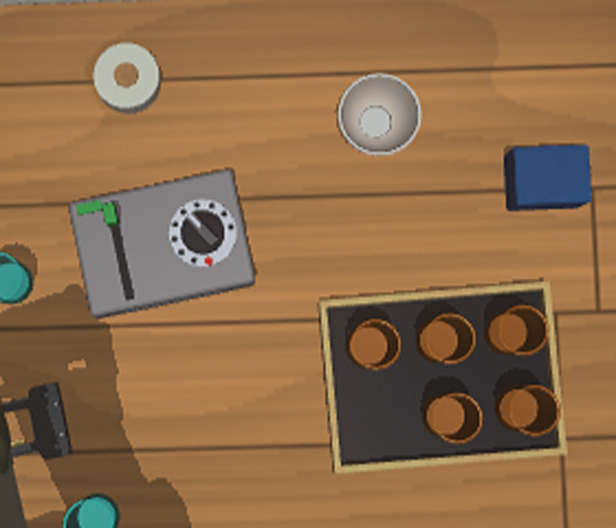

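The final view shows five upright tumblers in the tray, the dial pointer on 5, and the slide (110,213) level with the green mark. The bowl and tin have not moved. Handing in.

```bash
python3 -c "
from workcell import ctrl; print(ctrl.hand_in())"
```

```text
the job is handed in; nothing more can be done
None
```

I handed the job in at about 45 s on the robot's clock: all five amber tumblers stand upright in the tray, the dial is on 5, and the print slide is against its end stop; the hand-in returned no verdict.

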